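# Lay the open sample bottle down in the autoclave tray

### The arm

A 6-joint arm with a two-finger parallel gripper is mounted at the origin on the work surface. World frame = base frame: x ahead of the robot, y to its left, z up, the work surface at z = 0. Lengths are in m, angles in rad, forces in N, time in s.
With the tool pointing down it reaches from about 0.35 to 0.85 m from the base axis. Payload 8.1 kg.
Tool frame: the origin (TCP) lies at the centre of the arm's flange, where the gripper is bolted on; the fingertips stand 186 mm ahead of it and the grasp point (between the pads) lies 167 mm ahead of it; z points along the fingers, y is the direction in which the jaws open and shut (so a half turn about z gives the same grasp; the last joint's range is limited). The gripper opens to 93 mm and grips with 3 to 60 N. Pads are 15 mm wide; open, the fingers measure 128 mm over their backs; the gripper's body (75 mm by 188 mm) begins 65 mm behind the grasp point.
Start: joints at [-1.267, 0.13, 1.488, -0, 1.523, -0.085], TCP at [0.227, -0.555, 0.405] pointing down, gripper open.
Joint ranges: [-2.96, 2.96], [-0.89, 2.26], [0.02, 2.5], [-1.34, 4.48], [0, 2.73], [-2.66, 2.66]. Speed limits (rad/s): [2.39, 2.39, 2.79, 3.14, 3.14, 3.14].

### API

Orientations are given as a rotation vector (axis times angle).
In Python, from plant import robot, viewer, order gives the robot as it stands.
- The arm moves only by the tool apply_moves, never from a script. Its argument "deltas" is a list of rows, each a list of 3 entries, a list of its own where there are three numbers: the finger opening in mm, from 0 to 93, then the shift along the tool's x, y, z in mm, then the turn about the tool's z in rad. In form: [[grip, [dx, dy, dz], yaw], ...]. A call has 1 to 5 rows; each row shifts and turns the commanded pose from where the row before left it, along the tool's axes as they then stand; what a row does not reach is not made up. A row lasts 1/8 s, in which the tool goes at most 62.5 mm and 10.7 degrees, less where a joint would pass 70% of its speed; a pose out of reach is approached as far as the arm can. A call is refused whole if a number of a shift passes 62.5 or a number of a turn 0.188, either way. A call with a gripper value outside its range is refused whole. The fingers move at their own pace and stop on an object; "grip_force" is the grip in N (left out, the last holds). Time passes only in rows, so rows that do not move let the fingers close. It gives the time, the measured TCP pose, the force and the opening at its end, in the units of the state.
- robot.read_state(): the state, without advancing time (a new reading comes with each control period).
- viewer.read_camera(name): name is "scene" or "top"; returns the picture (384x512x3 uint8, blue, green, red); there is no depth.
- viewer.get_calibration(name): a dict with "fx", "fy", "cx", "cy" (pixels), "distortion" ([k1, k2, p1, p2, k3] as OpenCV has them; the pictures are not rectified), "R" (3x3) and "t" (3): a world point X has camera coordinates R X + t. Camera axes: x right, y down, z forward; pixel columns grow to the right and rows downward; lengths in m; the calibration is good to about 2 mm. A picture is of the moment at which its call begins. get_calibration takes no time and is no camera call.
- order.close_job(): hands the job in, once; it reports no verdict.
The state is a dict: "t": time; "q": joint angles; "dq": joint speeds; "joint_torque": joint torques, N m; "tool_pos": TCP position; "orientation": TCP orientation; "force": force on the tool from outside, world axes, zero at the start; "wrist_torque": the same for the moment, N m; "opening": finger opening in m.
Only numpy, scipy, OpenCV 4.12 (cv2) and the standard library are available. Lean on these libraries where they do the work, as an engineer would, in place of code of your own. Each camera call takes 0.05 s, during which the arm holds its last target. There are 200 camera calls.

### The job

The open square bottle that stands in the steel tray has to go into the autoclave lying on its side, like the one already laid next to it. Tip it over with your fingertips (a finger hooked in its mouth will do it), lower it gently onto its side without letting it drop or picking it up off the tray, then push it along until its bottom is up against the same end wall of the tray as its neighbour's. Take your fingers away and leave the other bottle, the caps and everything else where they are.

Things in the scene. Friction and masses are not known exactly. Their poses are not given: they have to be found in the camera images.
- bottle: Open, empty, hollow square bottle of rigid white plastic, 0.1 to 0.2 kg, upright in the tray: body 90 x 90 mm, 150 high; round neck from 164 mm to the rim at 190 mm, 64 mm outside, mouth 56 mm inside. Origin: centre of its bottom; z to the mouth; -y is the side it is tipped towards, away from the end wall. Lying, its axis is 45 mm above the tray floor and the neck 13 mm clear of it.
- bottle_mouth (a point): Centre of the rim of that bottle's mouth, 190 mm from its bottom; moves with the bottle.
- bottle_heel (a point): Middle of the bottom edge on that bottle's -y side, over which it turns when tipped, 45 mm from its origin; moves with the bottle and stays on the tray floor if the bottle is tipped and not lifted.
- tray: Steel tray, fixed, open-topped: 300 (x) by 450 (y) mm, 45 mm high, walls and floor 3 mm thick. Origin: centre of its underside; z up. The wall to lay the bottle against is the +y end, inner face 222 mm from the origin. The open bottle stands in the -x half, 15 to 60 mm off that wall, turned up to 7 degrees from the tray; the laid bottle is in the +x half.
- tray_stop (a point): Middle of the inner face of the tray's +y end wall (the stop), at the level of the tray floor, 3 mm above the bench.
- laid_bottle: A like bottle already lying on its side in the +x half of the tray, its bottom against the +y end wall and its mouth towards -y; loose, not to be moved. Origin: centre of its bottom face; z towards its mouth.
- cap_a: Blue screw cap, 73 mm across and 22 mm high, loose, lying in the +x half of the tray beyond the laid bottle's mouth. Origin: centre of its underside. Not to be moved.
- cap_b: The second such cap, beside it, nearer the -y end. Not to be moved.
- vial_rack: White foam rack of vials, 190 x 190 mm and 45 mm high, on the bench to the robot's left. Not to be moved.
- forceps: Small steel forceps, 135 mm long, lying on the bench at the robot's right. Not to be moved.
Mind the look-alikes: they are no part of the job. What is shaped like the bottle but brown or yellow is not meant.

How it is judged:
At the end, for the whole second after the job is handed in: The bottle lies at rest on the tray floor on its -y side (axis within 4 degrees of level), the bottom within 10 mm of the tray's +y end wall, in line with the tray within 7 degrees, in the -x part of the tray beside the laid bottle (angle between bottle's own z axis and vertical between 1.5 and 1.64 rad and angle between bottle's own y axis and vertical below 0.1 rad and angle between the z axis of bottle and the y axis of tray, either way round below 0.12 rad and y of bottle in the frame of tray_stop above -0.01 m and x of bottle in the frame of tray_stop between -0.12 and 0.02 m and z of bottle in the frame of tray_stop below 0.052 m and linear speed of bottle below 0.01 m/s); the robot touches nothing.
It fails at once if the bottle drops: it turns faster than 4 rad/s (angular speed of bottle above 4 rad/s).
It fails at once if the bottle is picked up: the edge it turns over rises more than 25 mm off the tray floor (z of bottle_heel in the frame of tray_stop above 0.025 m).
It fails at once if the laid bottle is moved more than 15 mm (distance of laid_bottle from where it was at the start of the episode above 0.015 m).
It fails at once if a cap is moved more than 15 mm (distance of any of cap_a, cap_b from where it was at the start of the episode above 0.015 m).
It fails at once if the vial rack or the forceps is moved more than 15 mm (distance of any of vial_rack, forceps from where it was at the start of the episode above 0.015 m).
It also fails if it takes over 64 s, if anything falls off the work surface, if the arm or the gripper's body presses on something with over 40 N, if the wrist force passes 120 N, or if a joint passes its speed limit or range.

## Working session

There is one attempt and no reset: what is moved stays moved. The work goes in short steps, Python scripts to look and compute and a tool call to move; the robot and the scene stay as the last step left them, time stands still between calls to the robot, and variables do not carry over. Pictures are saved under pics/ and viewed, about 8 in all and at most 12, crops included, and the job is handed in when it is done.

Besides the shell and the picture viewer there is one more tool, called after ">>>" in YAML: its name, and indented under it one key for each argument. apply_moves: Moves the arm, as the interface text tells. Its arguments: {"type":"object","properties":{"deltas":{"type":"array"},"grip_force":{"type":"number"}},"required":["deltas"]}

```bash
mkdir -p pics; ls; python3 - <<'E'
from plant import robot, viewer, order
import cv2,numpy as np
print(robot.read_state())
for n in("scene","top"):
    cv2.imwrite(f"pics/{n}0.png",viewer.read_camera(n)); c=viewer.get_calibration(n); print(n,c, -np.array(c["R"]).T@np.array(c["t"]))
a=cv2.imread("pics/scene0.png");b=cv2.imread("pics/top0.png")
E
```

```text
pics
{'t': 0.0, 'q': array([-1.26744038e+00,  1.31171251e-01,  1.48927804e+00,  5.45828968e-06,
        1.52302342e+00, -8.54321040e-02]), 'dq': array([ 0.00071728, -0.00060266, -0.00081265,  0.00151451, -0.00117082,
        0.00015705]), 'joint_torque': array([ 2.36355154e-03, -5.59831345e+01, -4.91760743e+01,  7.70199741e-02,
        3.54238646e-02, -1.95575544e-04]), 'tool_pos': array([ 0.22737424, -0.55499665,  0.4036818 ]), 'orientation': array([-3.08058625e+00, -6.06506215e-01,  3.12449114e-04]), 'force': array([-0.54355648, -0.33068997, -0.2169147 ]), 'wrist_torque': array([ 0.04049527,  0.0003548 , -0.0082334 ]), 'opening': 0.09279001323886892}
scene {'fx': 366.6096426179112, 'fy': 366.6096426179112, 'cx': 256.70690620671786, 'cy': 195.7770976082339, 'distortion': array([-0.04601908,  0.        ,  0.        ,  0.        ,  0.        ]), 'R': array([[ 0.5461456 ,  0.83764525, -0.00868474],
       [ 0.6828017 , -0.45114567, -0.57467331],
       [-0.48529045,  0.30792534, -0.81833683]]), 't': array([-0.23580015, -0.27283687,  1.52805562])} [ 1.05662549 -0.39609935  1.09162425]
top {'fx': 423.9787342369887, 'fy': 423.9787342369887, 'cx': 258.0624615887898, 'cy': 194.8039495249089, 'distortion': array([-0.07992524,  0.        ,  0.        ,  0.        ,  0.        ]), 'R': array([[-0.03727815, -0.99930392,  0.00142059],
       [-0.97558265,  0.03608527, -0.216648  ],
       [ 0.21644593, -0.00946214, -0.97624875]]), 't': array([-0.03415059,  0.54440677,  1.64276783])} [ 0.17427032 -0.03822779  1.7217432 ]
```

View pics/scene0.png

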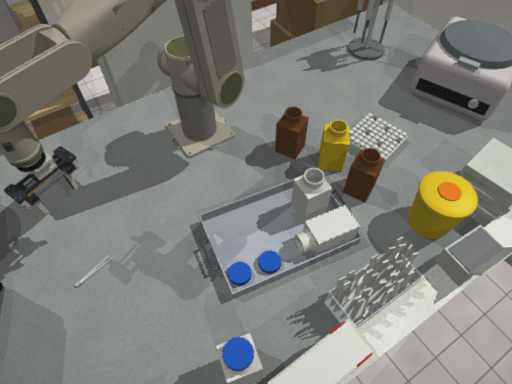

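View pics/top0.png

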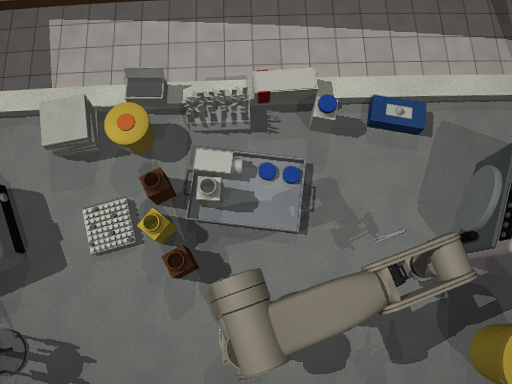

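The scene shows the open white bottle (mouth near (314,178) in scene and (208,186) in top). The laid bottle is beside it at top (215,161), and the caps are at top (268,171) and (291,175). The tray's +y end is on the left in the top view. I'll enlarge both views to measure.

```bash
python3 - <<'E'
import cv2
a=cv2.imread("pics/scene0.png");b=cv2.imread("pics/top0.png")
cv2.imwrite("pics/topc.png",cv2.resize(b[135:240,175:325],None,fx=5,fy=5,interpolation=cv2.INTER_CUBIC))
cv2.imwrite("pics/scenec.png",cv2.resize(a[160:300,190:370],None,fx=4,fy=4,interpolation=cv2.INTER_CUBIC))
E
```

```text
(no output)
```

View pics/topc.png

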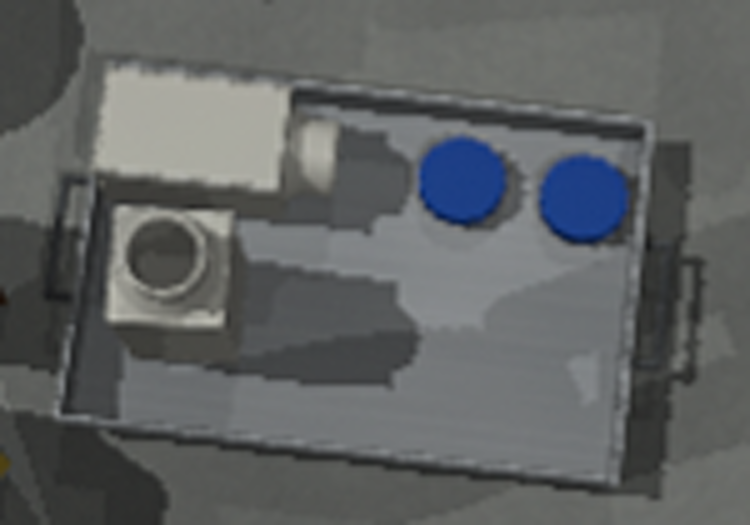

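View pics/scenec.png

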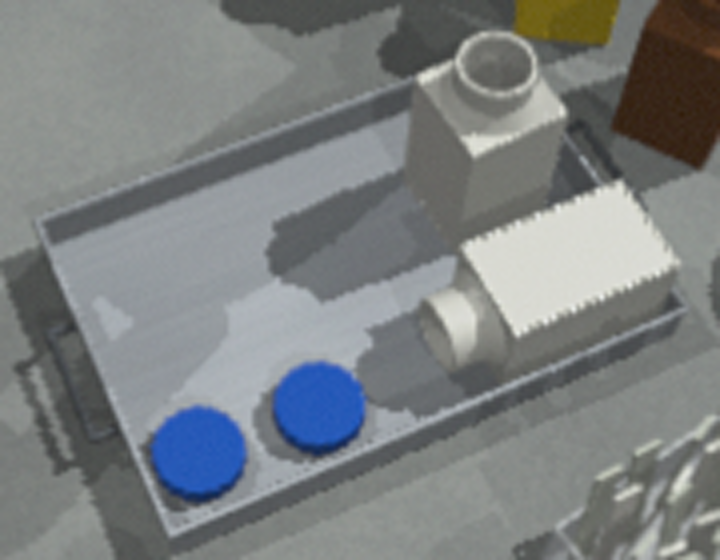

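Top crop: the tray rim corners are at (60,418), (618,485), (655,122) and (97,62), the mouth at (167,255), and the shoulder corners at (113,205), (236,209), (228,326), (105,325). Scene crop: the mouth is at (497,66) and the tray corners at (40,218), (172,535), (683,312).

```bash
cat > h.py <<'E'
from plant import robot, viewer, order
import cv2,numpy as np
from scipy.spatial.transform import Rotation as Ro
def ray(n,uv):
    c=viewer.get_calibration(n);K=np.array([[c["fx"],0,c["cx"]],[0,c["fy"],c["cy"]],[0,0,1]])
    p=cv2.undistortPoints(np.array(uv,float).reshape(-1,1,2),K,c["distortion"]).reshape(-1,2)
    R=np.array(c["R"]);t=np.array(c["t"])
    return -R.T@t,np.c_[p,np.ones(len(p))]@R
def plane(n,uv,z):
    o,d=ray(n,uv);return o+d*((z-o[2])/d[:,2])[:,None]
def proj(n,X):
    c=viewer.get_calibration(n);K=np.array([[c["fx"],0,c["cx"]],[0,c["fy"],c["cy"]],[0,0,1]])
    return cv2.projectPoints(np.array(X,float),cv2.Rodrigues(np.array(c["R"]))[0],np.array(c["t"]),K,c["distortion"])[0].reshape(-1,2)
def tri(a,b):
    o1,d1=ray("top",[a]);o2,d2=ray("scene",[b]);d1=d1[0];d2=d2[0]
    s=np.linalg.lstsq(np.c_[d1,-d2],o2-o1,rcond=None)[0];p,q=o1+s[0]*d1,o2+s[1]*d2
    return (p+q)/2,np.linalg.norm(p-q)
E
python3 - <<'E'
from h import *
T=lambda p:(np.array(p,float)+.5)/5-.5+[175,135]
S=lambda p:(np.array(p,float)+.5)/4-.5+[190,160]
np.set_printoptions(precision=4,suppress=True)
tc=plane("top",T([(60,418),(618,485),(655,122),(97,62)]),.045)
print("tray top",tc); e=np.roll(tc,-1,0)-tc;print(np.linalg.norm(e,axis=1),np.degrees(np.arctan2(e[:,1],e[:,0])))
print("tray scene",plane("scene",S([(40,218),(172,535),(683,312)]),.045))
print("mouth",plane("top",T([(167,255)]),.193),plane("scene",S([(497,66)]),.193),tri(T((167,255)),S((497,66))))
sc=plane("top",T([(113,205),(236,209),(228,326),(105,325)]),.153);e=np.roll(sc,-1,0)-sc
print("should",sc,sc.mean(0),np.linalg.norm(e,axis=1),np.degrees(np.arctan2(e[:,1],e[:,0])))
print(plane("scene",S([(412,78),(470,150),(567,113)]),.153))
print("laid top",plane("top",T([(105,65),(290,85),(280,192),(95,175)]),.093))
print("caps",plane("top",T([(463,180),(585,198)]),.025))
E
```

```text
tray top [[ 0.4606  0.2355  0.045 ]
 [ 0.3902 -0.2085  0.045 ]
 [ 0.6903 -0.2566  0.045 ]
 [ 0.7598  0.2046  0.045 ]]
[0.4496 0.3039 0.4664 0.3008] [-99.0024  -9.0996  81.4399 174.1009]
tray scene [[ 0.3931 -0.2046  0.045 ]
 [ 0.6915 -0.2537  0.045 ]
 [ 0.7593  0.1871  0.045 ]]
mouth [[0.5551 0.1315 0.193 ]] [[0.5592 0.1312 0.193 ]] (array([0.5566, 0.1327, 0.1889]), np.float64(0.0018267355424709283))
should [[0.6061 0.177  0.153 ]
 [0.5994 0.0826 0.153 ]
 [0.508  0.0904 0.153 ]
 [0.5122 0.1836 0.153 ]] [0.5564 0.1334 0.153 ] [0.0946 0.0916 0.0933 0.0941] [-94.0848 175.1485  87.4187  -4.032 ]
[[0.5089 0.0898 0.153 ]
 [0.591  0.0855 0.153 ]
 [0.6051 0.1717 0.153 ]]
laid top [[0.7402 0.1912 0.093 ]
 [0.7174 0.0419 0.093 ]
 [0.6283 0.052  0.093 ]
 [0.648  0.1995 0.093 ]]
caps [[ 0.652  -0.0964  0.025 ]
 [ 0.6328 -0.1969  0.025 ]]
```

>>> apply_moves:
  deltas:
    - [93,[0,0,0],-0.185]
    - [93,[0,0,0],-0.185]
    - [93,[0,0,0],-0.185]
    - [93,[0,0,0],-0.185]
    - [93,[0,0,0],-0.185]

```text
t: 0.72
tool_pos: [0.2274, -0.5551, 0.4041]
orientation: [-2.481, -1.925, -0.001]
force: [0.3, 1.4, -0.8]
opening: 0.0929
```

>>> apply_moves:
  deltas:
    - [93,[0,0,0],-0.185]
    - [93,[0,0,0],0]

```text
t: 0.98
tool_pos: [0.2274, -0.5551, 0.4042]
orientation: [-2.3, -2.138, -0.001]
force: [-0.3, 0.5, -0.1]
opening: 0.0927
```

```bash
cat >> h.py <<'E'
np.set_printoptions(precision=4,suppress=True)
def togo(x,y,z):
    s=robot.read_state();R=Ro.from_rotvec(s["orientation"]).as_matrix()
    print("t",s["t"],"pos",s["tool_pos"],"tooly deg",np.degrees(np.arctan2(R[1,1],R[0,1])),"togo mm",1e3*R.T@(np.array([x,y,z])-s["tool_pos"]),"F",s["force"],"op",s["opening"],"q",s["q"])
E
python3 -c "
from h import *
togo(.5565,.132,.404)"
```

```text
t 0.975 pos [ 0.2274 -0.5551  0.4042] tooly deg -4.188782063932009 togo mm [709.2874 278.0024   0.7376] F [-0.2584  0.4548 -0.056 ] op 0.09265896442343982 q [-1.2674  0.1308  1.4888  0.      1.523  -1.1943]
```

>>> apply_moves:
  deltas:
    - [93,[58,23,0],0]
    - [93,[58,23,0],0]
    - [93,[58,23,0],0]
    - [93,[58,23,0],0]
    - [93,[58,23,0],0]

```text
t: 1.6
tool_pos: [0.3634, -0.2723, 0.4047]
orientation: [2.306, 2.133, 0.0]
force: [1.2, 0.0, -0.2]
opening: 0.0928
```

>>> apply_moves:
  deltas:
    - [93,[50,20,0],0]
    - [93,[50,20,0],0]
    - [93,[50,20,0],0]
    - [93,[50,20,0],0]
    - [93,[50,20,0],0]

```text
t: 2.22
tool_pos: [0.4812, -0.0303, 0.4048]
orientation: [2.305, 2.134, 0.0]
force: [1.0, -0.9, 0.1]
opening: 0.0931
```

```bash
python3 -c "
from h import *
togo(.5565,.132,.404)"
```

```text
t 2.225 pos [ 0.4812 -0.0303  0.4048] tooly deg -4.429111422377202 togo mm [167.6255  62.5758   0.8005] F [ 0.9936 -0.94    0.1444] op 0.09309047174284613 q [-0.1692 -0.1939  1.8055 -0.0001  1.5295 -0.0919]
```

>>> apply_moves:
  deltas:
    - [93,[50,20,0],0]
    - [93,[50,20,0],0]
    - [93,[40,16,0],0]
    - [93,[18,6,0],0]
    - [93,[0,0,0],0]

```text
t: 2.85
tool_pos: [0.5539, 0.1216, 0.4043]
orientation: [-2.3, -2.139, 0.001]
force: [-0.7, -1.1, 0.0]
opening: 0.0933
```

```bash
python3 -c "
from h import *
togo(.5565,.132,.357)
a=viewer.read_camera('scene')[90:300,190:370];b=viewer.read_camera('top')[120:245,170:320]
cv2.imwrite('pics/s1.png',np.hstack([cv2.resize(a,None,fx=2.2,fy=2.2,interpolation=2),cv2.resize(b,(396,462),interpolation=2)]))"
```

```text
t 2.85 pos [0.5539 0.1216 0.4043] tooly deg -4.164342707010201 togo mm [10.5416  1.8369 47.2863] F [-0.6535 -1.1302  0.0163] op 0.09328345838223215 q [ 0.1258  0.0426  1.5819 -0.0002  1.5181  0.1985]
```

View pics/s1.png

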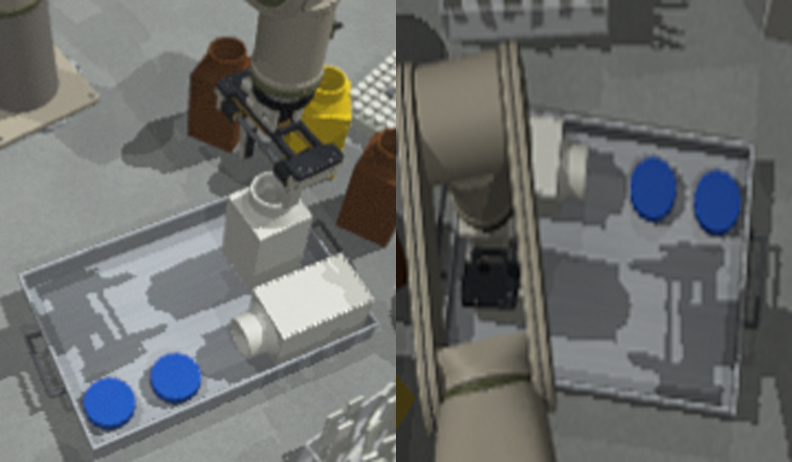

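The scene view (left) shows the gripper above the mouth (270,190) with the jaws lying across the bottle, and the tray clear. I'll line up and descend.

>>> apply_moves:
  deltas:
    - [93,[10,2,0],0]
    - [93,[0,0,0],0]
    - [93,[0,0,0],0]

```text
t: 3.32
tool_pos: [0.5566, 0.1305, 0.4049]
orientation: [2.3, 2.139, 0.0]
force: [-0.1, -0.3, 0.0]
opening: 0.093
```

```bash
python3 -c "
from h import *
togo(.5565,.132,.357)"
```

```text
t 3.325 pos [0.5566 0.1305 0.4049] tooly deg -4.156338933051302 togo mm [ 1.4722 -0.2425 47.8632] F [-0.0541 -0.2964  0.0018] op 0.0929749310213629 q [ 0.1407  0.0542  1.5689 -0.0001  1.5184  0.2132]
```

>>> apply_moves:
  deltas:
    - [93,[1,0,16],0]
    - [93,[0,0,16],0]
    - [93,[0,0,15],0]
    - [93,[0,0,0],0]

```text
t: 3.82
tool_pos: [0.556, 0.1317, 0.3551]
orientation: [-2.298, -2.138, 0.005]
force: [-0.1, -0.5, -0.1]
opening: 0.0931
```

>>> apply_moves:
  deltas:
    - [75,[0,0,0],0]
    - [70,[0,0,0],0]
    - [66,[0,0,0],0]
    - [62,[0,0,0],0]
    - [58,[0,0,0],0]
  grip_force: 8

```text
t: 4.45
tool_pos: [0.5569, 0.1319, 0.3584]
orientation: [2.3, 2.14, 0.001]
force: [-1.3, -0.9, 3.7]
opening: 0.073
```

```bash
python3 -c "
from h import *
togo(.5565,.132,.357)
a=viewer.read_camera('scene')[130:290,230:370]
cv2.imwrite('pics/s2.png',cv2.resize(a,None,fx=3.5,fy=3.5,interpolation=2))"
```

```text
t 4.45 pos [0.5569 0.1319 0.3584] tooly deg -4.126189813436331 togo mm [ 0.0618 -0.3858  1.4255] F [-1.3493 -0.8629  3.746 ] op 0.07297141268048797 q [0.143  0.0811 1.6259 0.0001 1.4336 0.215 ]
```

View pics/s2.png

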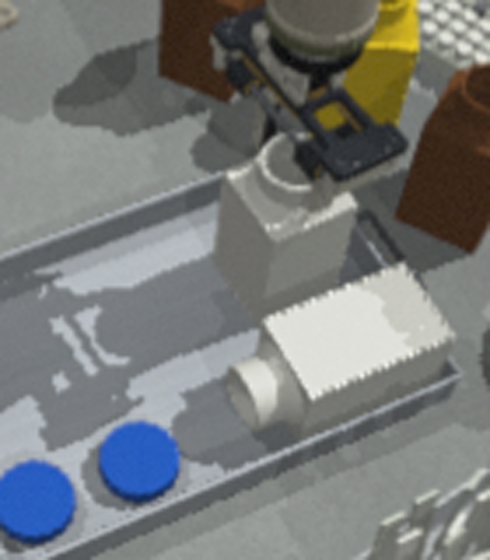

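The fingers are astride the neck at (285,165) and still closing, with 3.7 N upward, so a tip may be on the shoulder. I'll raise a little and let them close.

>>> apply_moves:
  deltas:
    - [58,[0,0,-4],0]
    - [58,[0,0,0],0]
    - [58,[0,0,0],0]
    - [58,[0,0,0],0]

```text
t: 5.0
tool_pos: [0.5567, 0.1318, 0.3614]
orientation: [-2.3, -2.14, 0.001]
force: [-0.3, 0.1, -1.6]
opening: 0.0731
```

```bash
python3 -c "
from h import *
togo(.5565,.132,.357)"
```

```text
t 5.0 pos [0.5567 0.1318 0.3614] tooly deg -4.127849220552415 togo mm [ 0.1417 -0.1892  4.3892] F [-0.2527  0.0905 -1.6023] op 0.07313758431858995 q [0.1429 0.0793 1.6223 0.     1.4404 0.215 ]
```

The opening stopped at 73 mm and about -1.6 N now hangs on the wrist. The tips seem to hold the shoulder or a collar, not the 64 mm neck. I'll set back down, open, go up and regrip.

>>> apply_moves:
  deltas:
    - [58,[0,0,3],0]
    - [58,[0,0,0],0]
    - [85,[0,0,0],0]
    - [85,[0,0,0],0]
    - [85,[0,0,-13],0]

```text
t: 5.62
tool_pos: [0.5563, 0.1319, 0.371]
orientation: [-2.299, -2.139, 0.003]
force: [-0.3, -0.3, 0.3]
opening: 0.0848
```

>>> apply_moves:
  deltas:
    - [58,[0,0,0],0]
    - [58,[0,0,0],0]
    - [58,[0,0,0],0]
    - [58,[0,0,0],0]
    - [58,[0,0,0],0]

```text
t: 6.25
tool_pos: [0.5567, 0.1319, 0.3718]
orientation: [-2.3, -2.14, -0.0]
force: [-1.1, 0.5, 3.3]
opening: 0.0662
```

>>> apply_moves:
  deltas:
    - [58,[0,0,0],0]
    - [58,[0,0,0],0]

```text
t: 6.5
tool_pos: [0.5568, 0.1319, 0.3718]
orientation: [-2.3, -2.14, -0.0]
force: [-1.3, -0.5, 3.2]
opening: 0.0662
```

```bash
python3 -c "
from h import *
togo(.5565,.132,.357)
p=proj('scene',[[.5565,.132,.193]])[0];x,y=p.astype(int);print(p)
a=viewer.read_camera('scene')[y-50:y+45,x-55:x+65]
cv2.imwrite('pics/s3.png',cv2.resize(a,None,fx=6,fy=6,interpolation=2))"
```

```text
t 6.5 pos [0.5568 0.1319 0.3718] tooly deg -4.1255123981174515 togo mm [ 0.1052 -0.2656 14.7903] F [-1.3018 -0.5126  3.179 ] op 0.06623423826489026 q [0.143  0.0727 1.6101 0.     1.4587 0.215 ]
[313.5293 175.4518]
```

View pics/s3.png

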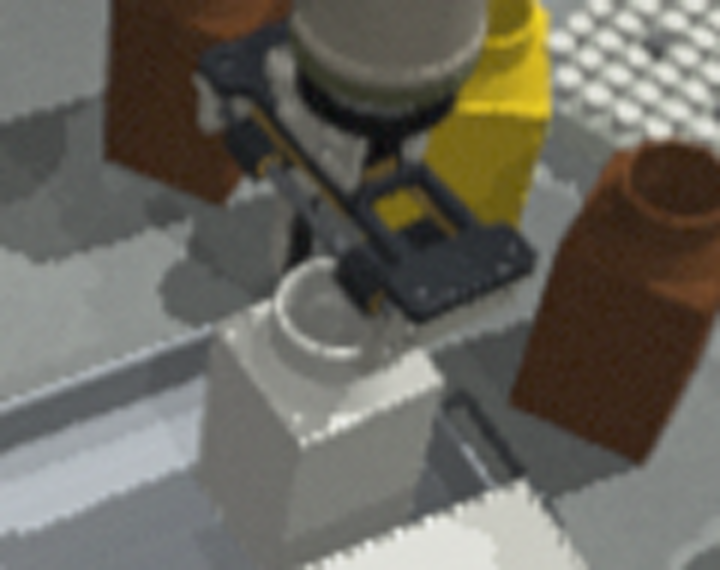

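The jaws now sit on the neck at (375,320), with the opening at 66 mm. The fingers evidently reach lower as they close. Next I work out the arc about the heel.

```bash
python3 -c "
import numpy as np
t=np.radians(np.arange(0,91,5));y=45*np.cos(t)-181*np.sin(t);z=45*np.sin(t)+181*np.cos(t)
for i in range(18):print(5*i+5,round(y[i+1]-y[i],1),round(-(z[i+1]-z[i]),1),round(y[i+1]-45,1),round(z[i+1]-181,1))"
```

```text
5 -15.9 -3.2 -15.9 3.2
10 -16.2 -1.8 -32.1 5.1
15 -16.3 -0.4 -48.4 5.5
20 -16.2 1.0 -64.6 4.5
25 -16.1 2.4 -80.7 2.1
30 -15.8 3.8 -96.5 -1.7
35 -15.4 5.2 -112.0 -6.9
40 -14.9 6.5 -126.9 -13.4
45 -14.3 7.8 -141.2 -21.2
50 -13.6 9.0 -154.7 -30.2
55 -12.7 10.1 -167.5 -40.3
60 -11.8 11.2 -179.3 -51.5
65 -10.8 12.2 -190.0 -63.7
70 -9.7 13.1 -199.7 -76.8
75 -8.5 13.9 -208.2 -90.7
80 -7.3 14.6 -215.4 -105.3
85 -6.0 15.1 -221.4 -120.4
90 -4.6 15.6 -226.0 -136.0
```

>>> apply_moves:
  deltas:
    - [58,[-8,0,-2],0]
    - [58,[-8,0,-1],0]
    - [58,[-8,0,-1],0]
    - [58,[-8,0,-1],0]
    - [58,[0,0,0],0]

```text
t: 7.18
tool_pos: [0.5545, 0.0992, 0.3768]
orientation: [2.301, 2.139, -0.0]
force: [-1.0, -0.1, 2.7]
opening: 0.0662
```

```bash
python3 -c "
from h import *
togo(.5568,.1319,.3718)
x,y=313,175
a=viewer.read_camera('scene')[y-50:y+95,x-75:x+65]
cv2.imwrite('pics/s4.png',cv2.resize(a,None,fx=4,fy=4,interpolation=2))"
```

```text
t 7.175 pos [0.5545 0.0992 0.3768] tooly deg -4.184385109737985 togo mm [32.798  -0.0504  5.0268] F [-0.9922 -0.0882  2.6813] op 0.06616703461530878 q [ 0.086   0.0457  1.6289 -0.0001  1.4669  0.1591]
```

View pics/s4.png

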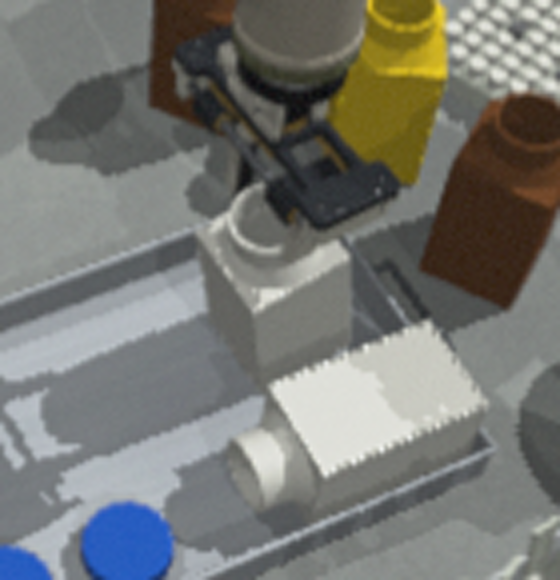

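The bottle is tilting: its side edge (200,245)-(215,315) now leans over, the base stays in place and the forces are small. I carry on along the arc.

>>> apply_moves:
  deltas:
    - [58,[-16,0,0],0]
    - [58,[-16,0,1],0]
    - [58,[-16,0,2],0]
    - [58,[-16,0,4],0]
    - [58,[-15,0,5],0]

```text
t: 7.85
tool_pos: [0.5488, 0.0199, 0.3655]
orientation: [2.299, 2.139, 0.0]
force: [-1.5, -2.5, 7.3]
opening: 0.0657
```

```bash
python3 -c "
from h import *
togo(.5568,.1319,.3718)
x,y=313,175
a=viewer.read_camera('scene')[y-50:y+95,x-95:x+65]
cv2.imwrite('pics/s5.png',cv2.resize(a,None,fx=4,fy=4,interpolation=2))"
```

```text
t 7.85 pos [0.5488 0.0199 0.3655] tooly deg -4.134649144205714 togo mm [112.3048  -0.1297  -6.429 ] F [-1.4505 -2.5464  7.349 ] op 0.06569357279183378 q [-0.0568  0.0142  1.682  -0.0011  1.4441  0.0155]
```

View pics/s5.png

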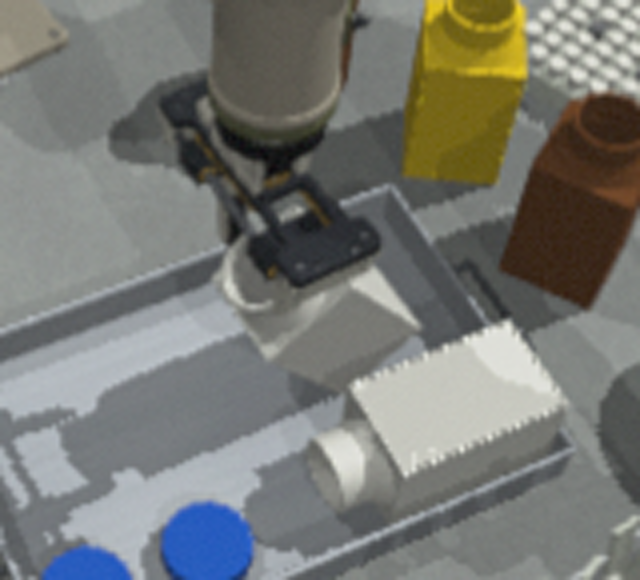

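The bottle is now over at about 35° and firmly between the fingertips. Fz is 7 N, pressing slightly down, so I'll ease off a bit and continue.

>>> apply_moves:
  deltas:
    - [58,[-15,0,5],0]
    - [58,[-14,0,7],0]
    - [58,[-14,0,8],0]
    - [58,[-13,0,9],0]

```text
t: 8.4
tool_pos: [0.5445, -0.0357, 0.3348]
orientation: [-2.3, -2.139, 0.001]
force: [0.5, -0.5, 0.5]
opening: 0.0655
```

```bash
python3 -c "
from h import *
togo(.5568,.1319,.3718)"
```

```text
t 8.4 pos [ 0.5445 -0.0357  0.3348] tooly deg -4.1406164999509665 togo mm [168.0737   0.1247 -37.0499] F [ 0.5017 -0.5402  0.5269] op 0.06554158090151582 q [-0.1595  0.028   1.7251 -0.0001  1.389  -0.0872]
```

>>> apply_moves:
  deltas:
    - [58,[-12,0,11],0]
    - [58,[-11,0,12],0]
    - [58,[-10,0,13],0]
    - [58,[-8,0,14],0]

```text
t: 8.9
tool_pos: [0.5416, -0.0761, 0.2845]
orientation: [-2.3, -2.14, 0.0]
force: [0.8, -0.9, 0.2]
opening: 0.0659
```

```bash
python3 -c "
from h import *
togo(.5568,.1319,.3718)"
```

```text
t 8.9 pos [ 0.5416 -0.0761  0.2845] tooly deg -4.125263041884189 togo mm [208.5367   0.1215 -87.2127] F [ 0.7879 -0.8884  0.1649] op 0.06590006964051229 q [-0.2333  0.0787  1.7683  0.0002  1.2951 -0.1614]
```

>>> apply_moves:
  deltas:
    - [58,[-7,0,14],0]
    - [58,[-6,0,14],0]
    - [58,[-3,0,10],0]
    - [58,[-1,0,5],0]
    - [58,[0,0,0],0]

```text
t: 9.52
tool_pos: [0.5405, -0.0924, 0.2424]
orientation: [-2.299, -2.14, 0.0]
force: [-0.6, 0.5, -0.3]
opening: 0.0651
```

```bash
python3 -c "
from h import *
togo(.5568,.1319,.3718)
a=viewer.read_camera('scene')[130:290,210:370]
cv2.imwrite('pics/s6.png',cv2.resize(a,None,fx=3.5,fy=3.5,interpolation=2))"
```

```text
t 9.525 pos [ 0.5405 -0.0924  0.2424] tooly deg -4.117349021081533 togo mm [ 224.9086    0.0813 -129.3306] F [-0.6065  0.4638 -0.3191] op 0.06508391486345205 q [-0.2628  0.1321  1.7939  0.0001  1.2162 -0.191 ]
```

View pics/s6.png

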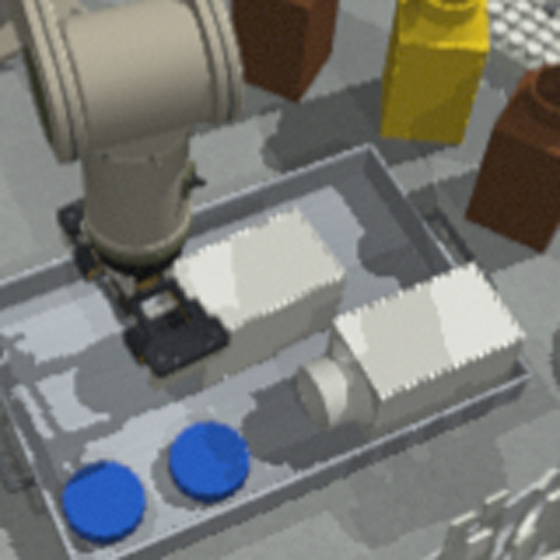

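The bottle is almost flat, with its bottom end at (320,270) and everything else in place. I'll lower the last millimetres gently.

>>> apply_moves:
  deltas:
    - [58,[0,0,2],0]
    - [58,[0,0,2],0]
    - [58,[0,0,0],0]

```text
t: 9.95
tool_pos: [0.5406, -0.0925, 0.2387]
orientation: [2.3, 2.14, 0.0]
force: [0.8, -0.4, -0.7]
opening: 0.0651
```

>>> apply_moves:
  deltas:
    - [58,[0,0,2],0]
    - [58,[0,0,2],0]
    - [58,[0,0,0],0]

```text
t: 10.32
tool_pos: [0.5407, -0.0928, 0.2352]
orientation: [2.3, 2.14, -0.0]
force: [-1.9, -0.4, 5.2]
opening: 0.0647
```

>>> apply_moves:
  deltas:
    - [58,[0,0,2],0]
    - [58,[0,0,0],0]

```text
t: 10.58
tool_pos: [0.5408, -0.0934, 0.2338]
orientation: [2.299, 2.139, -0.001]
force: [-4.3, -4.5, 8.3]
opening: 0.065
```

The bottle is down flat: Fz is rising and the height matches. Now I slide it towards the wall, turning by 5° to line up with the tray.

>>> apply_moves:
  deltas:
    - [58,[10,-2,-1],0]
    - [58,[16,-3,0],0.02]
    - [58,[16,-3,0],0.02]
    - [58,[16,-2,0],0.02]
    - [58,[16,-2,0],0.025]

```text
t: 11.2
tool_pos: [0.5359, -0.0172, 0.2339]
orientation: [2.389, 2.039, 0.0]
force: [-0.5, -2.5, 2.0]
opening: 0.0651
```

```bash
python3 -c "
from h import *
togo(.5427,.0369,.2345)"
```

```text
t 11.2 pos [ 0.5359 -0.0172  0.2339] tooly deg -9.037719674258298 togo mm [54.5108 -1.7888 -0.5895] F [-0.5401 -2.4892  2.0136] op 0.0651267128598081 q [-0.1277  0.1114  1.8336 -0.0003  1.196   0.0302]
```

>>> apply_moves:
  deltas:
    - [58,[14,-1,0],0]
    - [58,[12,0,0],0]
    - [58,[10,0,0],0]
    - [58,[6,0,0],0]
    - [58,[0,0,0],0]

```text
t: 11.82
tool_pos: [0.5416, 0.0245, 0.2337]
orientation: [-2.388, -2.041, -0.001]
force: [1.4, 1.5, 1.4]
opening: 0.0655
```

>>> apply_moves:
  deltas:
    - [58,[3,0,0],0]
    - [58,[3,0,0],0]
    - [58,[0,0,0],0]

```text
t: 12.2
tool_pos: [0.5425, 0.0296, 0.2338]
orientation: [2.389, 2.04, -0.0]
force: [0.6, -4.2, 4.2]
opening: 0.0654
```

>>> apply_moves:
  deltas:
    - [58,[3,0,0],0]
    - [58,[3,0,0],0]
    - [58,[0,0,0],0]

```text
t: 12.58
tool_pos: [0.5433, 0.0333, 0.2337]
orientation: [2.387, 2.037, -0.006]
force: [0.5, -16.9, 4.2]
opening: 0.0671
```

```bash
python3 -c "
from h import *
togo(.5427,.0369,.2345)"
```

```text
t 12.575 pos [0.5433 0.0333 0.2337] tooly deg -9.031457003006063 togo mm [ 3.4148 -1.1478 -0.8534] F [  0.5007 -16.8651   4.2037] op 0.06706796476691206 q [-0.0312  0.1334  1.8102 -0.0053  1.1983  0.1284]
```

Wall contact: Fy is -17 N at the expected spot. I release and go straight up.

>>> apply_moves:
  deltas:
    - [58,[-2,0,0],0]
    - [80,[0,0,0],0]
    - [93,[0,0,0],0]
    - [93,[0,0,0],0]
    - [93,[0,0,0],0]

```text
t: 13.2
tool_pos: [0.5429, 0.034, 0.2336]
orientation: [-2.388, -2.041, 0.0]
force: [-0.2, -0.3, 0.0]
opening: 0.0924
```

>>> apply_moves:
  deltas:
    - [93,[0,0,-15],0]
    - [93,[0,0,-25],0]
    - [93,[0,0,-40],0]
    - [93,[0,0,-50],0]
    - [93,[-30,0,-20],0]

```text
t: 13.82
tool_pos: [0.5391, 0.005, 0.389]
orientation: [2.383, 2.041, 0.008]
force: [0.6, -0.3, 0.2]
opening: 0.0929
```

>>> apply_moves:
  deltas:
    - [93,[-60,0,0],0]
    - [93,[-60,0,0],0]
    - [93,[-60,0,0],0]
    - [93,[-60,0,0],0]
    - [93,[-60,0,0],0]

```text
t: 14.45
tool_pos: [0.4908, -0.294, 0.3854]
orientation: [2.387, 2.039, 0.001]
force: [0.9, -0.7, -0.6]
opening: 0.0927
```

```bash
python3 -c "
from h import *
togo(.5427,.0369,.2345)
cv2.imwrite('pics/top9.png',viewer.read_camera('top'));cv2.imwrite('pics/scene9.png',viewer.read_camera('scene'))
a=cv2.imread('pics/scene9.png')[160:300,190:370];b=cv2.imread('pics/top9.png')[130:240,170:320]
b=cv2.resize(b,(450,330),interpolation=2);a=cv2.resize(a,(346,269),interpolation=2)
c=np.zeros((330,796,3),np.uint8);c[:,:450]=b;c[:269,450:]=a
cv2.imwrite('pics/s9.png',c)"
```

```text
t 14.45 pos [ 0.4908 -0.294   0.3854] tooly deg -8.987635268938602 togo mm [335.0469  -0.7318 150.6467] F [ 0.9406 -0.7132 -0.5955] op 0.09274585209973193 q [-0.6294  0.064   1.5943  0.0002  1.4814 -0.4725]
```

View pics/s9.png

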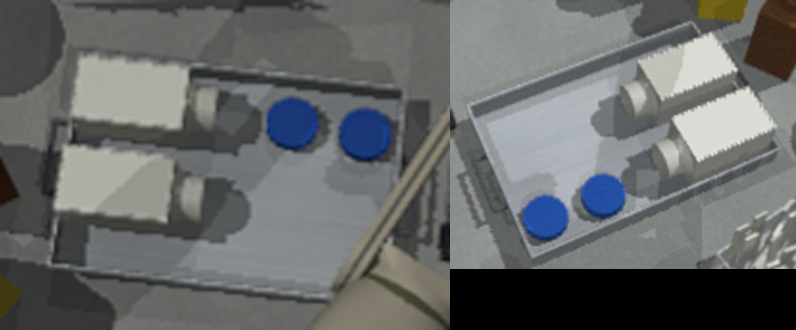

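Both bottles lie side by side against the same end wall: the top panel shows ours at (115,182), level with its neighbour at (130,92). I'll do one numeric check from corner pixels (63,143), (178,152), (168,222), (55,212).

```bash
python3 - <<'E'
from h import *
p=plane("top",(np.array([(63,143),(178,152),(168,222),(55,212)])+.5)/3-.5+[170,130],.093)[:,:2]
a=np.radians(-8.95);X=np.array([np.cos(a),np.sin(a)]);Y=np.array([-X[1],X[0]]);st=np.array([.5757,-.01])+.222*Y
print(np.c_[(p-st)@X,(p-st)@Y]*1e3)
a,b=[cv2.inRange(cv2.cvtColor(cv2.imread(f"pics/top{i}.png"),cv2.COLOR_BGR2HSV),(105,150,60),(130,255,255))[160:190,255:305] for i in (0,9)]
for m in(a,b):print(cv2.connectedComponentsWithStats(m)[3][1:])
d=cv2.absdiff(cv2.imread("pics/top0.png"),cv2.imread("pics/top9.png")).max(2)[150:176,192:238];print("laid-bottle region, changed px",(d>40).sum())
order.close_job()
E
```

```text
[[   5.8258    2.9691]
 [  11.6871 -150.3162]
 [ -83.4007 -149.9329]
 [ -87.8541   -0.9057]]
[[11.8961 10.8442]
 [36.1159 14.3004]]
[[11.887  10.8087]
 [36.2271 14.3406]]
laid-bottle region, changed px 0
the job is handed in; nothing more can be done
```

The open bottle now lies on its side in the tray, with its bottom against the +y end wall beside its neighbour. The job was handed in at about 14.5 s, with no verdict reported.

**What I did:** I pinched the neck across with about 8 N and swung it over the heel edge along the arc. I lowered it until the floor took the load, then slid it about 130 mm while turning it 5° into line with the tray. It stopped at the wall with 17 N. I opened the fingers, went straight up and moved the arm away.

**Last checks:**
- **Bottle position:** the corners measured in the top view put the bottom about 1 mm from the wall, within measuring error. It is centred about 40 mm to the -x side of the stop.
- **Alignment:** it is within about 2° of the tray's direction. The tilt was not measured directly; it looks flat in both views.
- **Caps:** moved no more than 0.2 pixel.
- **Laid bottle:** no pixel changed in its part of the image.
- **Vial rack and forceps:** not checked after the job; the arm did not go near them.

**What disagreed:** the first grip was too low. The fingers stopped at 73 mm on the shoulder and lifted the bottle by about 3 mm, well under the 25 mm limit. I set it back down and gripped higher, at 66 mm on the neck.

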